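# Hold a see-saw rocker at its set tilt with a pendulum angle gauge

### The arm

A 6-joint arm with a two-finger parallel gripper is mounted at the origin on the work surface. World frame = base frame: x ahead of the robot, y to its left, z up, the work surface at z = 0. Lengths are in mm, angles in degrees, forces in N, time in s.
With the tool pointing down it reaches from about 350 to 850 mm from the base axis. Payload 8.1 kg.
Tool frame: the origin (TCP) lies at the very end of the fingers, on their centre line; the grasp point (between the pads) lies 19 mm behind it; z points along the fingers, y is the line along which they close (so a half turn about z gives the same grasp; the last joint's range is limited). The gripper opens to 93 mm and grips with 3 to 60 N. Pads are 15 mm wide; open, the fingers measure 128 mm over their backs; the gripper's body (75 mm by 188 mm) begins 65 mm behind the grasp point.
Start: joints at [67.242, 7.471, 85.268, -0, 87.261, -4.893], TCP at [184.042, 571.081, 218.635] pointing down, gripper open.
Joint ranges: [-169.43, 169.43], [-51.17, 129.36], [1.28, 143.12], [-76.62, 256.62], [0, 156.53], [-152.29, 152.29]. Speed limits (degrees/s): [136.94, 136.94, 159.86, 180, 180, 180].

### API

Orientations are given as a 3x3 rotation matrix whose columns are the frame's x, y, z axes.
In Python, from workcell import manip, viewer, order gives the robot as it stands. The module is installed in compiled form; this text tells all that it offers.
- The arm moves only by the tool move_arm, never from a script. Its argument "increments" is a list of rows, each an object with "rotation": the turn, a rotation vector about the world's x, y, z in degrees, a list of three; "linear": the shift along the world's x, y, z in cm, a list of three; "gripper": the finger opening in cm, from 0 to 9.3. In form: [{"rotation": [wx, wy, wz], "linear": [x, y, z], "gripper": gripper}, ...]. A call has 1 to 10 rows; each row is the pose to reach, as a shift and turn from the pose commanded when the call began; what a row does not reach only later rows make up. A row lasts 1/12 s, in which the tool goes at most 41.7 mm and 7.16 degrees, less where a joint would pass 70% of its speed; a pose out of reach is approached as far as the arm can. A call with a gripper value outside its range is refused whole. The fingers move at their own pace and stop on an object; "squeeze" is the grip in N (left out, the last holds). Time passes only in rows, so rows that repeat a pose let the fingers close. It gives the time, the measured TCP pose, the force, the opening and the grip force at its end, in the units of the state.
- manip.get_state(): the state, without advancing time (a new reading comes with each control period).
- viewer.capture(name): name is "scene" or "top" or "wrist"; returns a dict with "color" (400x640x3 uint8, red, green, blue), "mtx" (3x3 intrinsics, pixels), "dist_coeffs" ([k1, k2, p1, p2, k3] as OpenCV has them; the pictures are not rectified), "R" (3x3) and "t" (3): a world point X has camera coordinates R X + t. Camera axes: x right, y down, z forward; pixel columns grow to the right and rows downward; lengths in mm; the calibration is good to about 2 mm. A picture is of the moment at which its call begins. There is no depth.
- order.hand_in(): hands the job in; it is judged then, once.
The state is a dict: "time": time; "qpos": joint angles; "qd": joint speeds; "tau": joint torques, N m; "position": TCP position; "tool_rot": TCP orientation; "contact_force": force on the tool from outside, world axes, zero at the start; "ft_torque": the same for the moment, N m; "grip_width": opening from 0.0 (shut) to 1.0 (fully open); "gripper_force": force on a finger pad.
Only numpy, scipy, OpenCV 4.12 (cv2) and the standard library are available. Lean on these libraries where they do the work, as an engineer would, in place of code of your own. Each camera call takes 0.05 s, during which the arm holds its last target. There are 200 camera calls.

### The job

Set the tilt of the see-saw rocker on the lab bench: first swing the lid of the staining box on its deck right down until the front tab snaps behind the rim and the lid is fully shut, so nothing slides out. Then tip the deck by hand until the swinging pointer of the angle gauge standing on it comes to rest on the dial's one broad mark, and finish while still holding the deck there with the fingers, because it tips back as soon as it is let go and the tilt clamp is tightened next. Do not touch the gauge itself, and do not knock over the beaker or the tube rack beside the rocker.

Things in the scene. Friction and masses are not known exactly. Their poses are not given: they have to be found in the camera images.
- rocker: Base of the see-saw rocker: pale housing 230 x 210 mm, 78 mm high on rubber feet, fixed to the bench. Origin under its centre at bench level. Its x axis runs along the pivot of the deck and points away from the robot and to its left (yaw 0.55 to 0.95 rad), towards the side with the control panel.
- tilt (a joint): Tilt of the deck (rad) about its level pivot, along the rocker's x axis, 135 mm above the bench. 0 = level; positive = the -y side, with the box, is low. Stops at -0.32 and 0.32. Starts at 0.32 and falls back there when let go (box side heavier, motor link unhooked). Pushing the bare +y edge down lowers the value; holding it takes 2 to 6 N at 115 mm from the pivot.
- deck: Tipping steel deck with a dark dimpled mat, 240 mm along x by 300 mm along y; border strips 6 mm above the mat. Origin on the pivot axis, mid-length; mat top 26 mm above it along the deck's z. x runs along the pivot, y to the bare side. Carries the box on its -y half and the gauge near its +x edge; the rest of the +y half is bare.
- deck_free_edge (a point): Point on top of the mat near the bare edge of the deck: 115 mm from the pivot towards +y and 30 mm towards -x from the deck's middle. A good place to push down; pushing it down by 1.2 mm tips the deck by about 0.01 rad.
- lid (a joint): Opening of the staining box's lid (rad): 0 = shut, 1.57 = upright, 1.9 = stop. Starts open. The lid stays where it is left (under 1 N at its front edge moves it). In the last 0.1 rad the springy front tab rides over a bead on the box's front wall and snaps behind it: push down with 4 to 6 N near the front edge. Shut means below 0.025.
- lid_hinge (a point): Middle of the lid's hinge line, along the deck's y at the +x rim of the white staining box (110 x 110 mm, 45 mm high, fixed on the deck, centred 35 mm towards -x and 80 mm towards -y of the deck's middle). It lies 72 mm above the pivot axis and 20 mm towards +x. Opening swings the lid's front edge up and over towards +x.
- lid_front (a point): On the outer (top) face of the grey lid's thumb lip, at the middle of its front edge, 124 mm from the hinge. The lid is 3 mm thick, 114 mm wide along y, with outer face 4 mm above the hinge line when shut; the tab hangs under this edge.
- gauge: Magnetic dial angle gauge fixed on the deck: black foot 24 x 100 mm, round case 110 mm across and 16 mm thick (rim to 14 mm in front), top 121 mm above the mat. Origin under the foot's centre, 92 mm towards +x and 5 mm towards +y of the deck's middle. White dial faces the deck's +x. Tips with the deck; do not touch it.
- gauge_centre (a point): Centre of the gauge's dial, on the pointer's axis, 66 mm above the mat.
- pointer (a joint): Angle of the freely swinging weighted black pointer about the deck's x axis (rad), 0 = pointing along the deck's z, same sense as tilt. Always settles straight up in the world, that is at minus the tilt, swinging about 1 s after a movement.
- pointer_tip (a point): Tip of the pointer, 40 mm from the dial centre.
- dial (a joint): Angle to which the dial card is turned (rad) about the same axis, same zero and sense as the pointer: where the broad mark stands on the gauge. Stays as it is set at the start, between -0.13 and 0.17.
- set_mark (a point): Inner part of the dial's one broad mark, 40 mm from the dial centre: a black bar 6 mm wide and 12 mm long; the other graduations are only 1.3 mm wide and 6 mm long.
- beaker: Glass beaker 66 mm across, 80 mm high, standing loose beside the rocker. Origin under its centre.
- tube_rack: White tube rack 100 x 165 x 50 mm with a few caps, standing loose beside the rocker. Origin under its centre.

How it is judged:
By the outcome, as a careful person would: the job done as asked, in the order asked, and still so for the second after the job is handed in, while the arm keeps its last pose, push and grip.
It also fails if it takes over 51 s, if anything falls off the work surface, if the arm or the gripper's body presses on something with over 40 N, if the wrist force passes 120 N, or if a joint passes its speed limit or range.

## Working session

There is one attempt and no reset: what is moved stays moved. The work goes in short steps, Python scripts to look and compute and a tool call to move; the robot and the scene stay as the last step left them, time stands still between calls to the robot, and variables do not carry over. Pictures are saved under pics/ and viewed, at most 10 in all, crops included, and the job is handed in when it is done.

Besides the shell and the picture viewer there is one more tool, called after ">>>" as a command line: name --argument value ..., lists and objects as JSON in quotes. move_arm: Moves the arm, as the interface text tells. Its arguments: {"type":"object","properties":{"increments":{"type":"array","items":{"type":"object","properties":{"rotation":{"type":"array","items":{"type":"number"}},"linear":{"type":"array","items":{"type":"number"}},"gripper":{"type":"number"}}}},"squeeze":{"type":"number"}},"required":["increments"]}

```bash
mkdir -p pics
python3 - <<'E'
from workcell import manip, viewer
import cv2
s=manip.get_state();print(s['time'],s['position'],s['tool_rot'],s['contact_force'])
for n in('scene','top'):
    c=viewer.capture(n);cv2.imwrite(f'pics/{n}0.png',c['color'][:,:,::-1]);print(n,(-c['R'].T@c['t']).round())
E
```

```text
0.0 [183.79860782 570.56766733 217.62141769] [[-9.51796487e-01  3.06729444e-01 -7.03534100e-04]
 [ 3.06730206e-01  9.51795080e-01 -1.64493878e-03]
 [ 1.65069136e-04 -1.78144212e-03 -9.99998400e-01]] [ 0.06773797 -0.10230728  0.31816821]
scene [874. 518. 804.]
top [ 468.   49. 1171.]
```

View pics/scene0.png

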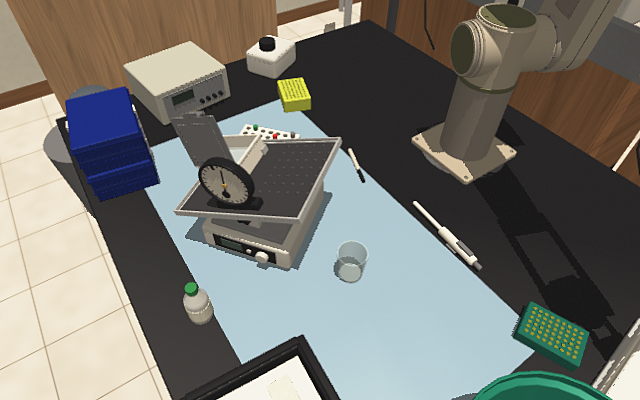

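View pics/top0.png

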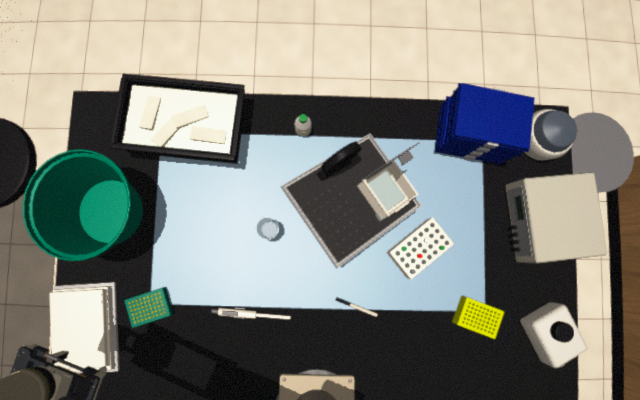

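The scene view shows the dial at about (226,182), with the rocker in the middle and the beaker at (350,262). In the top view the deck corners are near (283,187), (371,136), (418,207) and (341,265). The rack is at (420,248), the beaker at (268,229) and the open lid at (405,157). Next I'll enlarge both.

Run:
```python
import cv2
a=cv2.imread('pics/top0.png')[125:275,270:460];cv2.imwrite('pics/topc.png',cv2.resize(a,None,fx=4,fy=4,interpolation=2))
a=cv2.imread('pics/scene0.png')[100:245,160:350];cv2.imwrite('pics/scenec.png',cv2.resize(a,None,fx=4,fy=4,interpolation=2))
```

```text
(no output)
```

View pics/topc.png

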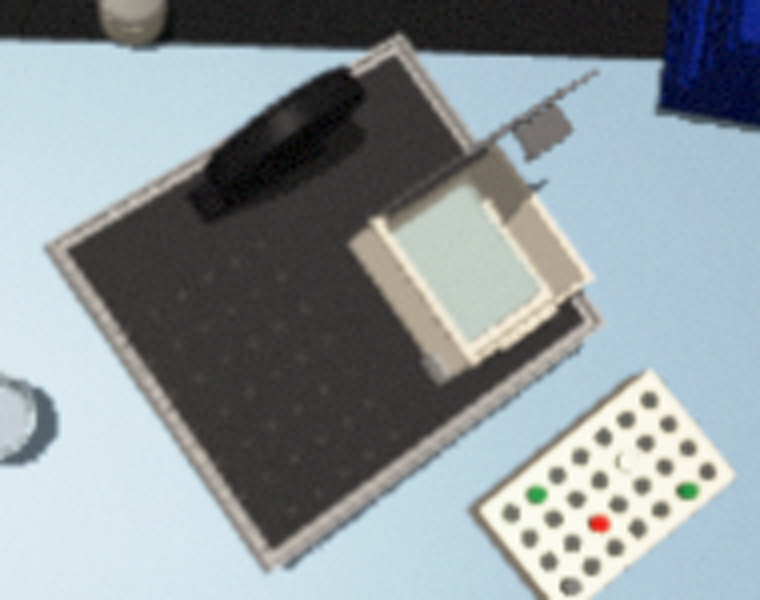

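View pics/scenec.png

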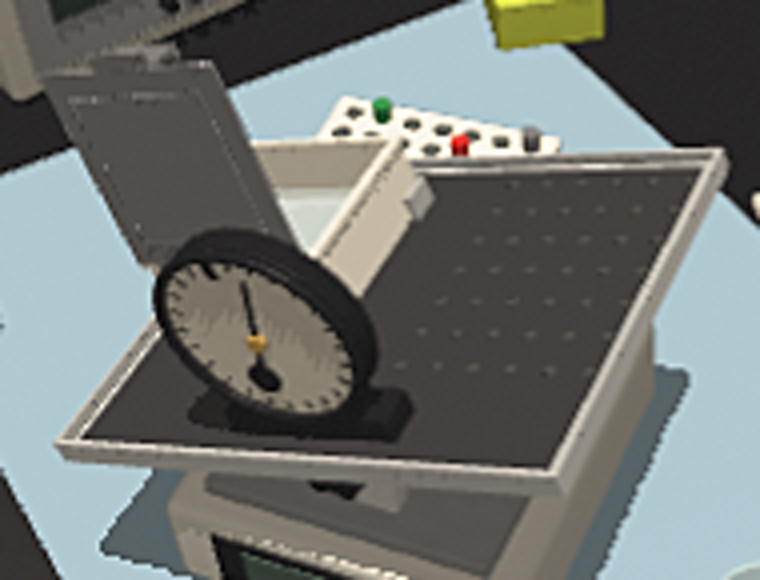

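The top crop gives deck border corners at (50,245), (402,38), (600,320) and (268,568). In the scene crop the dial centre is at (256,343), the pointer tip at (243,283), the broad mark at (208,270), and the lid's front edge runs from (45,75) to (210,62). I'll fit the poses next.

```bash
cat > h.py <<'E'
import numpy as np, cv2
from scipy.spatial.transform import Rotation as Ro
from scipy.optimize import least_squares
def proj(c,P): return cv2.projectPoints(np.atleast_2d(np.float64(P)),cv2.Rodrigues(c['R'])[0],np.float64(c['t']),np.float64(c['mtx']),np.float64(c['dist_coeffs']))[0][:,0]
def deck(p,t,P): # deck -> world
    return (Ro.from_euler('z',p[2])*Ro.from_euler('x',t)).apply(np.atleast_2d(P))+[p[0],p[1],135]
def lidp(L,r,y,o=4): # lid point at r from hinge, deck y offset, o outward
    return [20-r*np.cos(L)+o*np.sin(L),-80+y,72+r*np.sin(L)+o*np.cos(L)]
def dialp(d,r,fx=108): return [fx,5-r*np.sin(d),92+r*np.cos(d)]
E
python3 - <<'E'
from h import *
from workcell import viewer
import pickle
T=viewer.capture('top');S=viewer.capture('scene');pickle.dump((T,S),open('cam.pkl','wb'))
tc=lambda u:np.array(u)/4+[270-.375,125-.375]
sc=lambda u:np.array(u)/4+[160-.375,100-.375]
mt=tc([(50,245),(402,38),(600,320),(268,568)]);ms=sc([(558,487),(60,445),(724,153)])
C=[(120,150,32),(120,-150,32),(-120,-150,32),(-120,150,32)]
g=sc([(256,343)]);lid=sc([(45,75),(210,62)])
def f(q):
    L=q[4]
    return np.r_[(proj(T,deck(q,q[3],C))-mt).ravel(),(proj(S,deck(q,q[3],[C[0],C[1],C[3]]))-ms).ravel(),
     (proj(S,deck(q,q[3],dialp(0,0)))-g).ravel(),(proj(S,deck(q,q[3],[lidp(L,119,-57,2),lidp(L,119,57,2)]))-lid).ravel()]
r=least_squares(f,[600,50,.75,.32,1.6]);print(r.x,f(r.x).round(1))
q=r.x
for fx in(100,106,108):
  for n,u in(('mark',(208,270)),('ptr',(243,283))):
    a=least_squares(lambda v:(proj(S,deck(q,q[3],dialp(v[0],v[1],fx)))-sc([u])).ravel(),[0,40]);print(fx,n,a.x)
def ray(c,uv,z):
    x=cv2.undistortPoints(np.float64([[uv]]),c['mtx'],np.float64(c['dist_coeffs']))[0,0]
    d=c['R'].T@np.r_[x,1];o=-c['R'].T@c['t'];return (o+d*(z-o[2])/d[2]).round()
for u in[(645,372),(735,475),(475,510)]:print('rack',ray(T,tc(u),50))
print('beaker',ray(T,(268,229),60))
R=Ro.from_euler('z',q[2]).as_matrix();print('axes',R.round(3))
for t in(q[3],0):
  print('tilt',t,'free',deck(q,t,(-30,115,26)),'hinge',deck(q,t,(20,-80,72)))
  for L in(q[4],1.2,.9,.6,.3,.1,0):print(L,deck(q,t,lidp(L,124,0)).round())
E
```

```text
[ 6.08306838e+02 -7.39107706e+01  6.19773891e-01  3.09576684e-01
  1.52134991e+00] [ 0.4 -1.1 -0.2 -0.5  0.4  0.1  0.5 -1.4 -0.4 -2.4  0.9 -1.5 -0.6  0.8
  0.6  2.1 -0.4  0.4  2.2  1.3]
100 mark [ 0.25654211 44.93995125]
100 ptr [-0.13845208 36.22527695]
106 mark [ 0.0939353  48.92062596]
106 ptr [-0.27435977 42.81470831]
108 mark [4.58977206e-02 5.05033841e+01]
108 ptr [-0.31060184 45.15218297]
rack [ 571. -321.   50.]
rack [ 498. -387.   50.]
rack [ 468. -196.   50.]
beaker [525. 150.  60.]
axes [[ 0.814 -0.581  0.   ]
 [ 0.581  0.814  0.   ]
 [ 0.     0.     1.   ]]
tilt 0.3095766841263052 free [[524.86500746  -8.62300957 194.79940733]] hinge [[ 681.587235   -142.17432493  179.204871  ]]
1.5213499069494008 [[ 702. -174.  297.]]
1.2 [[ 669. -195.  291.]]
0.9 [[ 639. -210.  274.]]
0.6 [[ 613. -218.  249.]]
0.3 [[ 593. -220.  218.]]
0.1 [[ 584. -218.  195.]]
0 [[ 581. -215.  183.]]
tilt 0 free [[517.08866509   2.27482428 161.        ]] hinge [[ 671.05512423 -127.41453327  207.        ]]
1.5213499069494008 [[ 669. -129.  331.]]
1.2 [[ 638. -151.  324.]]
0.9 [[ 611. -170.  307.]]
0.6 [[ 590. -186.  280.]]
0.3 [[ 576. -196.  247.]]
0.1 [[ 571. -199.  223.]]
0 [[ 570. -199.  211.]]
```

Run:
```python
from h import *
q=[608.3,-73.9,.62];t=.315
print('pre',deck(q,t,(62,-100,165)))
for L in(1.5,1.3,1.1,.9,.7,.5,.35,.2,.1,.05,0):
    r=95+29*(1-L/1.5);p=lidp(L,r,-20);p[0]+=17;print(L,deck(q,t,p).round().tolist())
```

```text
pre [[ 743.70743039 -156.86432598  260.8997554 ]]
1.5 [[722.0, -173.0, 263.0]]
1.3 [[706.0, -185.0, 264.0]]
1.1 [[688.0, -196.0, 261.0]]
0.9 [[671.0, -206.0, 254.0]]
0.7 [[653.0, -214.0, 243.0]]
0.5 [[637.0, -220.0, 228.0]]
0.35 [[626.0, -222.0, 214.0]]
0.2 [[616.0, -223.0, 199.0]]
0.1 [[611.0, -222.0, 188.0]]
0.05 [[609.0, -222.0, 182.0]]
0 [[606.0, -221.0, 176.0]]
```

>>> move_arm --increments '[{"rotation": [0,0,0],"linear": [0,0,4],"gripper": 0},{"rotation": [0,0,0],"linear": [0,0,8],"gripper": 0},{"rotation": [0,0,0],"linear": [0,0,12.5],"gripper": 0},{"rotation": [0,0,-7],"linear": [2.4,-3.2,13.5],"gripper": 0},{"rotation": [0,0,-14],"linear": [4.8,-6.4,13.5],"gripper": 0},{"rotation": [0,0,-21],"linear": [7.2,-9.6,13.5],"gripper": 0},{"rotation": [0,0,-28],"linear": [9.6,-12.8,13.5],"gripper": 0},{"rotation": [0,0,-35],"linear": [12,-16,13.5],"gripper": 0},{"rotation": [0,0,-36.6],"linear": [14.4,-19.2,13.5],"gripper": 0},{"rotation": [0,0,-36.6],"linear": [16.8,-22.4,13.5],"gripper": 0}]'

```text
time: 1.03
position: [352.7, 345.4, 353.6]
tool_rot: [[-0.579, 0.815, 0.0], [0.815, 0.579, 0.0], [-0.0, 0.0, -1.0]]
contact_force: [1.7, 0.4, -0.3]
grip_width: 0.333
gripper_force: 0.0
```

>>> move_arm --increments '[{"rotation": [0,0,0],"linear": [2.45,-3.15,0],"gripper": 0},{"rotation": [0,0,0],"linear": [4.9,-6.3,0],"gripper": 0},{"rotation": [0,0,0],"linear": [7.35,-9.45,0],"gripper": 0},{"rotation": [0,0,0],"linear": [9.8,-12.6,0],"gripper": 0},{"rotation": [0,0,0],"linear": [12.2,-15.7,0],"gripper": 0},{"rotation": [0,0,0],"linear": [14.7,-18.9,0],"gripper": 0},{"rotation": [0,0,0],"linear": [17.1,-22,0],"gripper": 0},{"rotation": [0,0,0],"linear": [19.6,-25.2,0],"gripper": 0},{"rotation": [0,0,0],"linear": [22,-28.3,0],"gripper": 0},{"rotation": [0,0,0],"linear": [24.5,-31.5,0],"gripper": 0}]'

```text
time: 1.87
position: [597.8, 30.3, 353.5]
tool_rot: [[-0.581, 0.814, -0.0], [0.814, 0.581, 0.0], [0.0, -0.0, -1.0]]
contact_force: [1.4, 0.6, 0.4]
grip_width: 0.006
gripper_force: 0.0
```

>>> move_arm --increments '[{"rotation": [0,0,0],"linear": [2.5,-3.1,0],"gripper": 0},{"rotation": [0,0,0],"linear": [5,-6.3,0],"gripper": 0},{"rotation": [0,0,0],"linear": [7.5,-9.4,0],"gripper": 0},{"rotation": [0,0,0],"linear": [10,-12.5,0],"gripper": 0},{"rotation": [0,0,0],"linear": [12.5,-15.6,0],"gripper": 0},{"rotation": [0,0,0],"linear": [14.8,-18.7,0],"gripper": 0},{"rotation": [0,0,0],"linear": [14.8,-18.7,0],"gripper": 0}]'

```text
time: 2.45
position: [746.9, -161.8, 344.8]
tool_rot: [[-0.577, 0.817, -0.009], [0.817, 0.577, 0.001], [0.006, -0.007, -1.0]]
contact_force: [-0.3, -0.4, -2.2]
grip_width: 0.007
gripper_force: 0.0
```

Run:
```python
from workcell import manip,viewer
import cv2
print(manip.get_state()['position'])
a=viewer.capture('scene')['color'][40:240,120:360,::-1];cv2.imwrite('pics/s1.png',cv2.resize(a,None,fx=3,fy=3,interpolation=2))
```

```text
[ 746.9270188  -161.80245409  344.81669575]
```

View pics/s1.png

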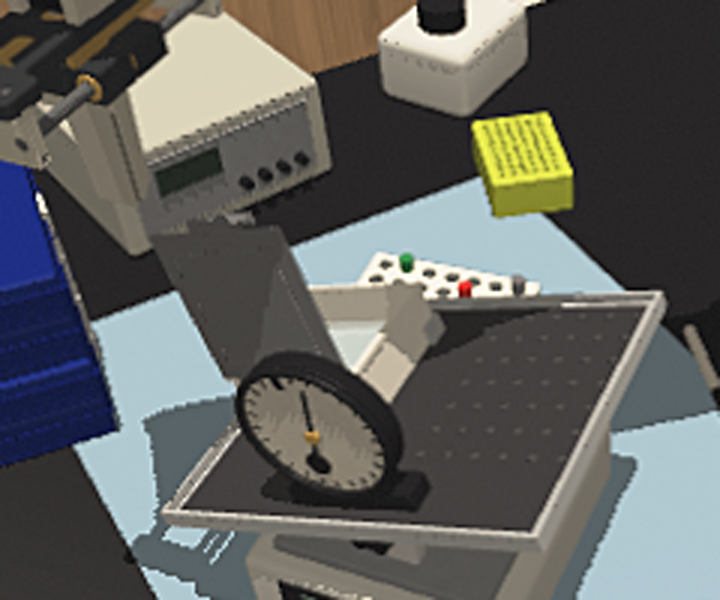

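The view shows the fingers clear on the far (+x) side of the open lid, and nothing disturbed. Now I'll lower them.

>>> move_arm --increments '[{"rotation": [0,0,0],"linear": [0,0,-3],"gripper": 0},{"rotation": [0,0,0],"linear": [0,0,-6],"gripper": 0},{"rotation": [0,0,0],"linear": [0,0,-8.4],"gripper": 0},{"rotation": [0,0,0],"linear": [0,0,-8.4],"gripper": 0}]'

```text
time: 2.83
position: [742.2, -153.3, 262.5]
tool_rot: [[-0.582, 0.813, -0.01], [0.813, 0.582, 0.003], [0.008, -0.006, -1.0]]
contact_force: [-0.3, -0.4, -2.3]
grip_width: 0.003
gripper_force: 0.0
```

>>> move_arm --increments '[{"rotation": [0,0,0],"linear": [-2,-2,0],"gripper": 0},{"rotation": [0,0,0],"linear": [-3.6,-3.2,0.1],"gripper": 0},{"rotation": [0,0,0],"linear": [-4.5,-3.8,0],"gripper": 0},{"rotation": [0,0,0],"linear": [-5.4,-4.3,-0.2],"gripper": 0},{"rotation": [0,0,0],"linear": [-7.1,-5.3,-0.9],"gripper": 0},{"rotation": [0,0,0],"linear": [-8.9,-6.1,-2],"gripper": 0},{"rotation": [0,0,0],"linear": [-10.5,-6.7,-3.5],"gripper": 0},{"rotation": [0,0,0],"linear": [-11.6,-6.9,-4.9],"gripper": 0},{"rotation": [0,0,0],"linear": [-12.6,-7,-6.1],"gripper": 0},{"rotation": [0,0,0],"linear": [-12.6,-7,-6.1],"gripper": 0}]'

```text
time: 3.67
position: [616.9, -224.4, 208.2]
tool_rot: [[-0.581, 0.814, -0.002], [0.814, 0.581, 0.001], [0.002, -0.001, -1.0]]
contact_force: [-0.7, 0.4, -0.6]
grip_width: 0.004
gripper_force: 0.0
```

Run:
```python
from workcell import manip,viewer
import cv2
s=manip.get_state();print(s['position'],s['contact_force'])
a=viewer.capture('scene')['color'][40:240,120:360,::-1];cv2.imwrite('pics/s2.png',cv2.resize(a,None,fx=3,fy=3,interpolation=2))
```

```text
[ 616.92509493 -224.41611512  208.22798939] [-0.66724309  0.37171249 -0.570656  ]
```

View pics/s2.png

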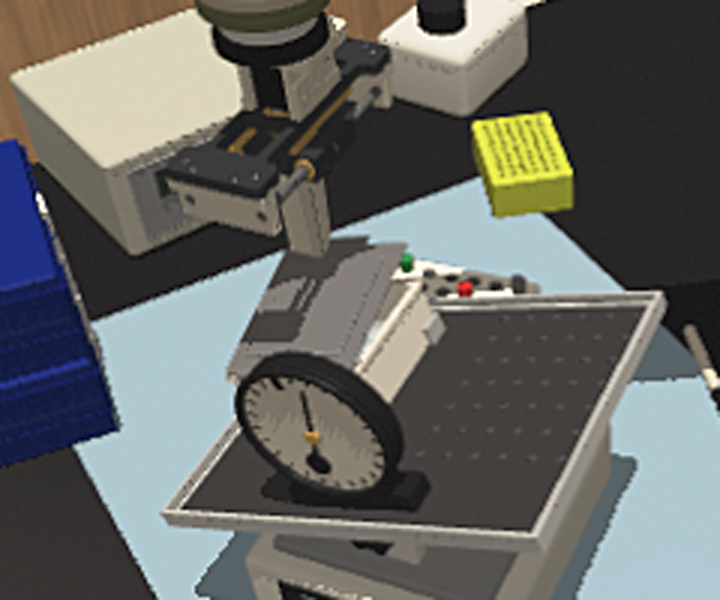

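The lid is nearly down, with the finger tip on its front edge. Now I'll press it shut slowly.

>>> move_arm --increments '[{"rotation": [0,0,0],"linear": [-0.5,0.1,-0.6],"gripper": 0},{"rotation": [0,0,0],"linear": [-0.8,0.2,-1.2],"gripper": 0},{"rotation": [0,0,0],"linear": [-1.1,0.3,-1.8],"gripper": 0},{"rotation": [0,0,0],"linear": [-1.1,0.3,-2.2],"gripper": 0},{"rotation": [0,0,0],"linear": [-1.1,0.3,-2.5],"gripper": 0},{"rotation": [0,0,0],"linear": [-1.1,0.3,-2.5],"gripper": 0}]'

```text
time: 4.22
position: [608.6, -221.9, 184.7]
tool_rot: [[-0.581, 0.814, 0.001], [0.814, 0.581, -0.001], [-0.001, 0.001, -1.0]]
contact_force: [-1.5, 1.3, 7.0]
grip_width: 0.004
gripper_force: 2.8
```

>>> move_arm --increments '[{"rotation": [0,0,0],"linear": [0,0,-0.2],"gripper": 0},{"rotation": [0,0,0],"linear": [0,0,-0.3],"gripper": 0},{"rotation": [0,0,0],"linear": [0,0,-0.3],"gripper": 0}]'

```text
time: 4.47
position: [608.1, -221.7, 180.3]
tool_rot: [[-0.581, 0.814, -0.0], [0.814, 0.581, 0.0], [0.0, -0.0, -1.0]]
contact_force: [0.4, 1.1, -0.9]
grip_width: 0.007
gripper_force: 0.0
```

>>> move_arm --increments '[{"rotation": [0,0,0],"linear": [0,0,-0.2],"gripper": 0},{"rotation": [0,0,0],"linear": [0,0,-0.3],"gripper": 0},{"rotation": [0,0,0],"linear": [0,0,-0.3],"gripper": 0}]'

```text
time: 4.72
position: [608.3, -221.9, 177.9]
tool_rot: [[-0.581, 0.814, 0.0], [0.814, 0.581, -0.0], [-0.0, 0.0, -1.0]]
contact_force: [-0.4, 0.6, 3.8]
grip_width: 0.007
gripper_force: 1.6
```

>>> move_arm --increments '[{"rotation": [0,0,0],"linear": [0,0,-0.2],"gripper": 0},{"rotation": [0,0,0],"linear": [0,0,-0.4],"gripper": 0},{"rotation": [0,0,0],"linear": [0,0,-0.4],"gripper": 0}]'

```text
time: 4.97
position: [608.6, -222.0, 177.0]
tool_rot: [[-0.581, 0.814, 0.002], [0.814, 0.581, -0.001], [-0.002, 0.001, -1.0]]
contact_force: [-8.1, 2.9, 19.0]
grip_width: 0.007
gripper_force: 7.7
```

The force rose to 7 N, dropped to nothing (the snap), then came back stiff at 19 N within 1 mm, so the lid is shut. Now I'll lift and move above the free edge.

>>> move_arm --increments '[{"rotation": [0,0,0],"linear": [0,0,4],"gripper": 0},{"rotation": [0,0,0],"linear": [0,0,8],"gripper": 0},{"rotation": [0,0,0],"linear": [-1.4,3.7,8.5],"gripper": 0},{"rotation": [0,0,0],"linear": [-2.8,7.4,8.5],"gripper": 0},{"rotation": [0,0,0],"linear": [-4.2,11.1,8.5],"gripper": 0},{"rotation": [0,0,0],"linear": [-5.6,14.8,8.5],"gripper": 0},{"rotation": [0,0,0],"linear": [-7,18.5,8.5],"gripper": 0},{"rotation": [0,0,0],"linear": [-8.5,22,8.5],"gripper": 0},{"rotation": [0,0,0],"linear": [-8.7,22.2,8.5],"gripper": 0},{"rotation": [0,0,0],"linear": [-8.7,22.2,8.5],"gripper": 0}]'

```text
time: 5.8
position: [520.4, 2.0, 258.7]
tool_rot: [[-0.584, 0.812, 0.0], [0.812, 0.584, 0.0], [-0.0, 0.0, -1.0]]
contact_force: [0.8, -0.6, 0.3]
grip_width: 0.003
gripper_force: 0.0
```

Run:
```python
from workcell import manip,viewer
import cv2
s=manip.get_state();print(s['position'],s['contact_force'])
a=viewer.capture('scene')['color'][80:240,150:350,::-1];b=viewer.capture('scene')['color'][150:210,190:260,::-1]
a=cv2.resize(a,None,fx=3,fy=3,interpolation=2);b=cv2.resize(b,(200*2*7//12*1,200),interpolation=2)
import numpy as np
cv2.imwrite('pics/s3.png',a)
```

```text
[520.3859327    1.99552329 258.6590048 ] [ 0.76389992 -0.58383422  0.31469477]
```

View pics/s3.png

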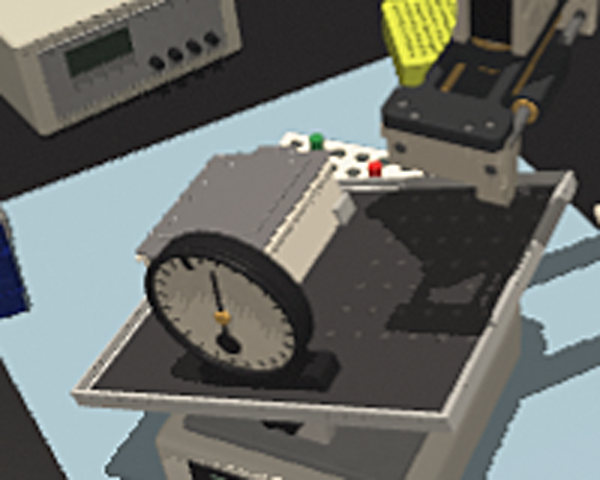

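The lid looks flat on the box and the gripper is over the bare edge, clear of the gauge. Now I'll press the deck down.

>>> move_arm --increments '[{"rotation": [0,0,0],"linear": [0,0,-3],"gripper": 0},{"rotation": [0,0,0],"linear": [0,0,-5.5],"gripper": 0},{"rotation": [0,0,0],"linear": [0,0,-6.3],"gripper": 0},{"rotation": [0,0,0],"linear": [0,0,-7],"gripper": 0},{"rotation": [0,0,0],"linear": [0,0,-7.7],"gripper": 0},{"rotation": [0,0,0],"linear": [0,0,-8.4],"gripper": 0},{"rotation": [0,0,0],"linear": [0,0,-9.1],"gripper": 0},{"rotation": [0,0,0],"linear": [0,0,-9.8],"gripper": 0},{"rotation": [0,0,0],"linear": [0,0,-10.1],"gripper": 0},{"rotation": [0,0,0],"linear": [0,0,-10.1],"gripper": 0}]'

```text
time: 6.73
position: [521.4, -0.2, 157.6]
tool_rot: [[-0.581, 0.814, 0.0], [0.814, 0.581, 0.0], [-0.0, 0.0, -1.0]]
contact_force: [-0.1, 1.4, 4.0]
grip_width: 0.009
gripper_force: 1.9
```

>>> move_arm --increments '[{"linear": [0,0,0],"rotation": [0,0,0],"gripper": 0},{"linear": [0,0,0],"rotation": [0,0,0],"gripper": 0},{"linear": [0,0,0],"rotation": [0,0,0],"gripper": 0},{"linear": [0,0,0],"rotation": [0,0,0],"gripper": 0},{"linear": [0,0,0],"rotation": [0,0,0],"gripper": 0},{"linear": [0,0,0],"rotation": [0,0,0],"gripper": 0},{"linear": [0,0,0],"rotation": [0,0,0],"gripper": 0},{"linear": [0,0,0],"rotation": [0,0,0],"gripper": 0},{"linear": [0,0,0],"rotation": [0,0,0],"gripper": 0},{"linear": [0,0,0],"rotation": [0,0,0],"gripper": 0}]'

```text
time: 7.57
position: [521.3, -0.1, 157.8]
tool_rot: [[-0.581, 0.814, 0.001], [0.814, 0.581, -0.0], [-0.001, 0.0, -1.0]]
contact_force: [2.6, -0.8, 2.8]
grip_width: 0.005
gripper_force: 1.5
```

>>> move_arm --increments '[{"linear": [0,0,0],"rotation": [0,0,0],"gripper": 0},{"linear": [0,0,0],"rotation": [0,0,0],"gripper": 0},{"linear": [0,0,0],"rotation": [0,0,0],"gripper": 0},{"linear": [0,0,0],"rotation": [0,0,0],"gripper": 0},{"linear": [0,0,0],"rotation": [0,0,0],"gripper": 0},{"linear": [0,0,0],"rotation": [0,0,0],"gripper": 0},{"linear": [0,0,0],"rotation": [0,0,0],"gripper": 0},{"linear": [0,0,0],"rotation": [0,0,0],"gripper": 0},{"linear": [0,0,0],"rotation": [0,0,0],"gripper": 0},{"linear": [0,0,0],"rotation": [0,0,0],"gripper": 0}]'

```text
time: 8.4
position: [521.0, 0.1, 157.6]
tool_rot: [[-0.581, 0.814, 0.0], [0.814, 0.581, -0.0], [-0.0, 0.0, -1.0]]
contact_force: [2.5, -1.6, 3.0]
grip_width: 0.005
gripper_force: 1.5
```

Run:
```python
from workcell import manip,viewer
import cv2,numpy as np
im=np.mean([viewer.capture('scene')['color'].astype(float) for _ in range(6)],0)
cv2.imwrite('pics/full4.png',im[:,:,::-1])
s=manip.get_state();print(s['time'],s['position'],s['contact_force'])
a=im[135:210,185:265,::-1];cv2.imwrite('pics/s4.png',cv2.resize(a,None,fx=8,fy=8,interpolation=2))
```

```text
8.7 [5.21068341e+02 9.08045464e-02 1.57670867e+02] [ 1.89154906 -0.76987894  4.23422374][ WARN:0@10.015] global loadsave.cpp:1063 imwrite_ Unsupported depth image for selected encoder is fallbacked to CV_8U.
```

View pics/s4.png

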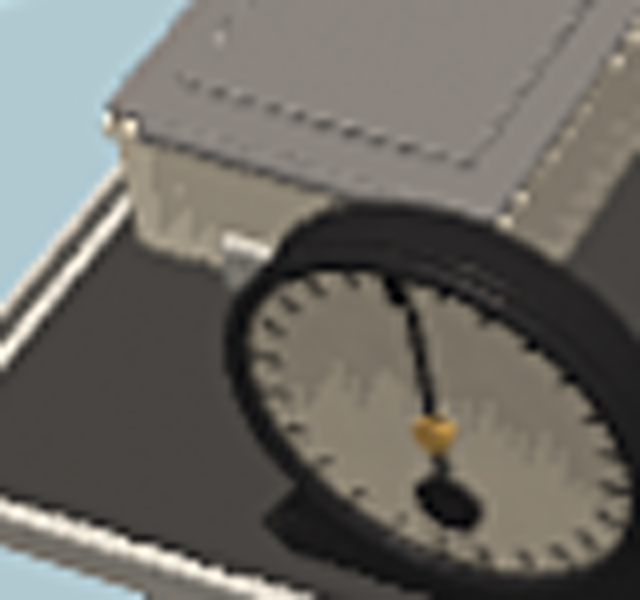

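The pointer and the broad mark nearly coincide: hub (435,433), pointer tip about (407,312), mark about (393,287). The pointer sits in front of the card, so I'll rectify the dial plane to read the offset properly.

```bash
cat >> h.py <<'E'
Q=[608.3,-73.9,.62]
def rect(im,c,t,fx,k=6,h=50):
    g=(np.arange(2*h*k)+.5)/k-h; Y,Z=np.meshgrid(g,-g)   # right = deck +y as seen from +x
    P=np.stack([0*Y+fx,5+Y,92+Z],-1).reshape(-1,3)
    m=proj(c,deck(Q,t,P)).reshape(Y.shape+(2,)).astype(np.float32)
    return cv2.remap(im.astype(np.float32),m[...,0],m[...,1],cv2.INTER_CUBIC)
E
python3 - <<'E'
from h import *
from workcell import viewer
c=[viewer.capture('scene') for _ in range(16)]
im=np.mean([a['color'].astype(float) for a in c],0);np.save('im5.npy',im)
r=np.clip(rect(im,c[0],-.03,103),0,255).astype(np.uint8)[:,:,::-1]
cv2.imwrite('pics/r5.png',r)
E
```

```text
(no output)
```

View pics/r5.png

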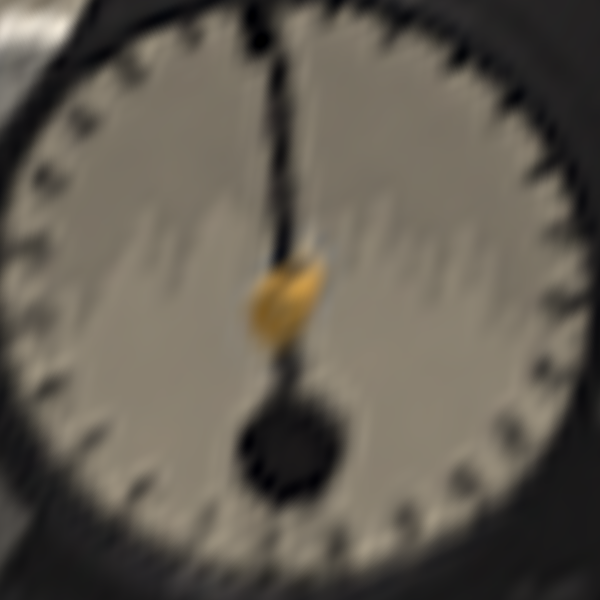

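Rectified, the hub is near (285,305), the pointer runs up to (278,60), and the mark is at (258,32) in a ring of 24 ticks. The ring centre appears to lie right of the hub (parallax), so I'll fit the ring.

Run:
```python
from h import *
import pickle
tk=np.array([(193,38),(132,72),(83,122),(48,182),(30,245),(35,318),(47,388),(92,438),(145,487),(205,520),(268,548),(336,545),(406,518),(465,485),(513,433),(547,370),(562,300),(565,235),(543,165),(513,102),(458,62),(388,35),(325,12)],float)
a=np.arange(1,24)*np.pi/12
f=lambda v:(np.c_[v[0]-v[2]*np.sin(v[3]+a),v[1]-v[2]*np.cos(v[3]+a)]-tk).ravel()
r=least_squares(f,[297,288,265,.15],loss='soft_l1',f_scale=4);print(r.x,abs(f(r.x)).mean())
cx,cy=r.x[:2];print('mark direct',np.arctan2(cx-258,cy-32), 'r mm',r.x[2]/6)
# affine-allowing fit
A=np.c_[np.sin(a),np.cos(a),np.ones(23)];co=np.linalg.lstsq(A,tk,rcond=None)[0];c=co[2]
M=np.linalg.inv(co[:2].T)
for n,v in(('mark',np.array([258,32])-c),('ptr',np.array([278,60.])-[289,450])):
    w=M@v;print(n,np.arctan2(w[0],w[1]))   # angle relative to k=0 tick, in card frame
print(c,np.abs(A@co-tk).mean())
_,S=pickle.load(open('cam.pkl','rb'))
print('px shift per mm fx in rect:',)
p0=proj(S,deck(Q,-.03,[(103,5,92),(104,5,92),(103,6,92),(103,5,93)]));B=np.c_[p0[2]-p0[0],p0[3]-p0[0]];print(6*np.linalg.solve(B,p0[1]-p0[0])*[1,-1])
```

```text
[2.98204547e+02 2.76383517e+02 2.66250514e+02 1.56716881e-01] 2.8313902795951074
mark direct 0.16305360917089573 r mm 44.37508559298337
mark 0.008137332129516475
ptr -0.12535533102866386
[298.18001104 276.43470739] 2.7184107645381252
px shift per mm fx in rect:
[-3.97412844  7.6925824 ]
```

The pointer is about 0.127 rad short of the mark, and finger height and pointer agree on a tilt of about -0.03. So the deck needs about 14 mm more.

>>> move_arm --increments '[{"linear": [0,0,-0.2],"rotation": [0,0,0],"gripper": 0},{"linear": [0,0,-0.4],"rotation": [0,0,0],"gripper": 0},{"linear": [0,0,-0.6],"rotation": [0,0,0],"gripper": 0},{"linear": [0,0,-0.8],"rotation": [0,0,0],"gripper": 0},{"linear": [0,0,-1.0],"rotation": [0,0,0],"gripper": 0},{"linear": [0,0,-1.2],"rotation": [0,0,0],"gripper": 0},{"linear": [0,0,-1.3],"rotation": [0,0,0],"gripper": 0},{"linear": [0,0,-1.37],"rotation": [0,0,0],"gripper": 0},{"linear": [0,0,-1.37],"rotation": [0,0,0],"gripper": 0},{"linear": [0,0,-1.37],"rotation": [0,0,0],"gripper": 0}]'

```text
time: 10.33
position: [520.8, -0.0, 143.8]
tool_rot: [[-0.581, 0.814, -0.001], [0.814, 0.581, -0.0], [0.0, -0.001, -1.0]]
contact_force: [-3.0, 2.6, 3.1]
grip_width: 0.005
gripper_force: 1.8
```

>>> move_arm --increments '[{"linear": [0,0,0],"rotation": [0,0,0],"gripper": 0},{"linear": [0,0,0],"rotation": [0,0,0],"gripper": 0},{"linear": [0,0,0],"rotation": [0,0,0],"gripper": 0},{"linear": [0,0,0],"rotation": [0,0,0],"gripper": 0},{"linear": [0,0,0],"rotation": [0,0,0],"gripper": 0},{"linear": [0,0,0],"rotation": [0,0,0],"gripper": 0},{"linear": [0,0,0],"rotation": [0,0,0],"gripper": 0},{"linear": [0,0,0],"rotation": [0,0,0],"gripper": 0},{"linear": [0,0,0],"rotation": [0,0,0],"gripper": 0},{"linear": [0,0,0],"rotation": [0,0,0],"gripper": 0}]'

```text
time: 11.17
position: [521.0, -0.0, 143.9]
tool_rot: [[-0.581, 0.814, -0.0], [0.814, 0.581, -0.0], [-0.0, -0.0, -1.0]]
contact_force: [-3.1, 0.9, 3.5]
grip_width: 0.002
gripper_force: 1.7
```

>>> move_arm --increments '[{"linear": [0,0,0],"rotation": [0,0,0],"gripper": 0},{"linear": [0,0,0],"rotation": [0,0,0],"gripper": 0},{"linear": [0,0,0],"rotation": [0,0,0],"gripper": 0},{"linear": [0,0,0],"rotation": [0,0,0],"gripper": 0},{"linear": [0,0,0],"rotation": [0,0,0],"gripper": 0},{"linear": [0,0,0],"rotation": [0,0,0],"gripper": 0},{"linear": [0,0,0],"rotation": [0,0,0],"gripper": 0},{"linear": [0,0,0],"rotation": [0,0,0],"gripper": 0},{"linear": [0,0,0],"rotation": [0,0,0],"gripper": 0},{"linear": [0,0,0],"rotation": [0,0,0],"gripper": 0}]'

```text
time: 12.0
position: [521.1, 0.0, 143.9]
tool_rot: [[-0.581, 0.814, 0.0], [0.814, 0.581, -0.0], [-0.0, 0.0, -1.0]]
contact_force: [-3.0, -0.8, 2.3]
grip_width: 0.006
gripper_force: 1.6
```

Run:
```python
from h import *
from workcell import viewer,manip
c=[viewer.capture('scene') for _ in range(16)]
im=np.mean([a['color'].astype(float) for a in c],0);np.save('im6.npy',im)
s=manip.get_state();print(s['time'],s['position'],s['contact_force'])
r=np.clip(rect(im,c[0],-.16,100.3),0,255).astype(np.uint8)[:,:,::-1]
cv2.imwrite('pics/r6.png',r)
```

```text
12.8 [5.21047335e+02 2.54239829e-02 1.43949347e+02] [-2.620377   -0.97714414  3.5612662 ]
```

View pics/r6.png

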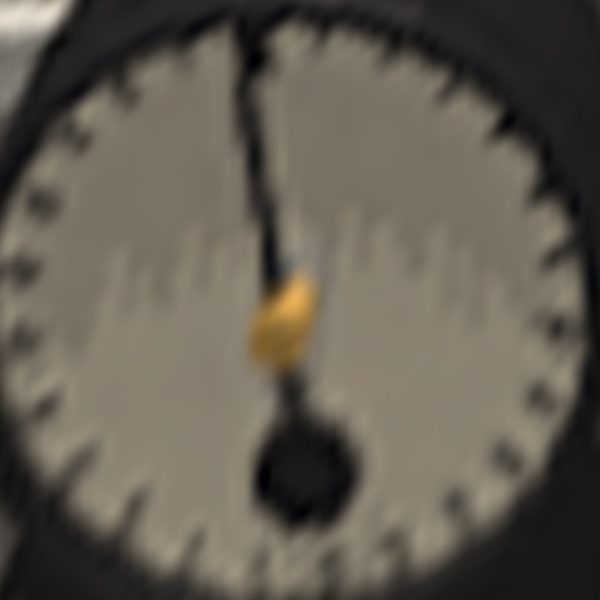

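The pointer tip, at about (245,80), now runs straight into the broad mark at (252,45) with the counterweight at (304,474). I'll quantify it with the same ring fit plus a sub-pixel pointer line.

Run:
```python
from h import *
import pickle
_,S=pickle.load(open('cam.pkl','rb'))
a=np.arange(1,24)*np.pi/12
T=[np.array([(193,38),(132,72),(83,122),(48,182),(30,245),(35,318),(47,388),(92,438),(145,487),(205,520),(268,548),(336,545),(406,518),(465,485),(513,433),(547,370),(562,300),(565,235),(543,165),(513,102),(458,62),(388,35),(325,12)],float),
np.array([(192,35),(127,88),(75,133),(43,205),(20,270),(18,338),(45,405),(80,460),(132,505),(190,550),(262,560),(328,573),(400,545),(460,512),(510,462),(545,400),(565,327),(560,250),(548,190),(508,125),(445,90),(395,50),(320,35)],float)]
for tk0,n,t,fx,ptr,rows in((T[0],'im5',-.03,103,[(278,60),(290,450)],(100,245)),(T[1],'im6',-.16,100.3,[(245,80),(304,474)],(100,265))):
    g=rect(np.load(n+'.npy'),S,t,fx).mean(2)
    tk=[]
    for x,y in tk0.astype(int):   # refine by dark centroid
        x0,y0=max(x-14,0),max(y-14,0);w=g[y0:y+15,x0:x+15];w=np.clip(np.median(w)-10-w,0,None);yy,xx=np.mgrid[y0:y0+w.shape[0],x0:x0+w.shape[1]]
        tk.append((np.sum(w*xx)/w.sum(),np.sum(w*yy)/w.sum()))
    for lab,k in(('hand',tk0),('refined',np.array(tk))):
        f=lambda v:(np.c_[v[0]-v[2]*np.sin(v[3]+a),v[1]-v[2]*np.cos(v[3]+a)]-k).ravel()
        r=least_squares(f,[297,288,265,.15],loss='soft_l1',f_scale=3);print(n,lab,r.x.round(3),abs(f(r.x)).mean().round(2))
    pts=[]
    (x1,y1),(x2,y2)=ptr
    for y in range(*rows):
        xc=x1+(x2-x1)*(y-y1)/(y2-y1);xs=np.arange(int(xc)-18,int(xc)+19);w=np.clip(np.median(g[y,xs])-15-g[y,xs],0,None)
        if w.sum()>0:pts.append(((w*xs).sum()/w.sum(),y))
    p=np.array(pts);s=np.polyfit(p[:,1],p[:,0],1)
    cw=np.argwhere(g[400:540,230:380]<60).mean(0)+[400,230]
    q=[np.polyval(s,130),130]
    print('  ptr slope line',np.arctan(s[0]),'via counterweight',np.arctan2(cw[1]-q[0],cw[0]-q[1]),cw)
```

```text
im5 hand [2.98207e+02 2.76412e+02 2.66180e+02 1.57000e-01] 2.82<stdin>:12: RuntimeWarning: invalid value encountered in scalar divide
Traceback (most recent call last):
ValueError: Residuals are not finite in the initial point.
```

Run:
```python
from h import *
import pickle
_,S=pickle.load(open('cam.pkl','rb'))
a=np.arange(1,24)*np.pi/12
k=np.array([(192,35),(127,88),(75,133),(43,205),(20,270),(18,338),(45,405),(80,460),(132,505),(190,550),(262,560),(328,573),(400,545),(460,512),(510,462),(545,400),(565,327),(560,250),(548,190),(508,125),(445,90),(395,50),(320,35)],float)
f=lambda v:(np.c_[v[0]-v[2]*np.sin(v[3]+a),v[1]-v[2]*np.cos(v[3]+a)]-k).ravel()
r=least_squares(f,[297,288,265,.15],loss='soft_l1',f_scale=3);print(r.x.round(3),abs(f(r.x)).mean(),'mark direct',np.arctan2(r.x[0]-252,r.x[1]-45))
for n,t,fx,ptr in(('im5',-.03,103,[(278,60),(290,450)]),('im6',-.16,100.3,[(245,80),(304,474)])):
    g=rect(np.load(n+'.npy'),S,t,fx).mean(2);p=[];(x1,y1),(x2,y2)=ptr
    for y in range(100,245):
        xc=x1+(x2-x1)*(y-y1)/(y2-y1);xs=np.arange(int(xc)-18,int(xc)+19);w=np.clip(np.median(g[y,xs])-15-g[y,xs],0,None)
        if w.sum()>0:p.append(((w*xs).sum()/w.sum(),y))
    p=np.array(p);s=np.polyfit(p[:,1],p[:,0],1);cw=np.argwhere(g[400:540,230:380]<60).mean(0)+[400,230]
    print(n,'slope',np.arctan(s[0]),'via weight',np.arctan2(cw[1]-np.polyval(s,130),cw[0]-130),cw,len(p))
```

```text
[2.92966e+02 2.98028e+02 2.70771e+02 1.43000e-01] 3.639854984746685 mark direct 0.16051216931636778
im5 slope 0.0319056765563158 via weight 0.03005210839506881 [451.69685359 289.43132474] 145
im6 slope 0.17157656342560468 via weight 0.158500403119584 [470.76178687 304.18083961] 140
```

The pointer reads 0.16 and the mark 0.156 ± 0.01, so they agree within what I can measure. The pointer has settled and the finger is holding the deck, so I'm handing in.

```bash
python3 -c "
from workcell import order
print(order.hand_in())"
```

```text
the job is handed in; nothing more can be done
None
```

The job is handed in: the lid snapped shut, and the fingers are holding the deck at about -0.16 rad with the pointer resting on the broad mark, within about 0.01 rad by my camera readings.

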